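# Wind and start the clockwork griddle timer

### The job

Wind the red clockwork timer fully: push its brass key round clockwise (seen from above), a partial turn at a time, until you feel it come up against its stop, without forcing it there. Then start the timer by pushing the yellow tab all the way along its slot to the end with the green dot. Leave the other things on the table where they are.

Things in the scene. Friction and masses are not known exactly. Their poses are not given: they have to be found in the camera images.
- timer: red round kitchen timer, fixed to the table, 148 mm across, its top face at z = 52 mm; white dial on its -x side. Origin: centre of its underside, on the key's axis; z up. On its +x side a block 90 mm wide (y), reaching out to x = 135 mm, top at z = 40 mm, carries the start tab.
- strap_mid (a point): middle of the top of the steel carry strap over the key, on the key's axis. The strap runs along the timer's y, 10 mm wide in x, z = 88 to 94 mm, on two 12 x 8 mm posts at y = +68 and -68 mm. It keeps a gripper off the key's top and a finger from going all the way round: push wings within the open half-moon on its +x or -x side, and lift over it.
- key: brass key, three upright wings 120 degrees apart, one along its own +x. Origin on its axis, 58 mm above the table; z up. Wings reach 55 mm from the axis, 6 mm thick (10 mm at the tips), z = 60 to 82 mm, so they pass under the strap; hub 22 mm across. Pushed 42 mm from the axis it takes about 4 N when run down, 6 N when nearly wound, more nearer the axis; over 40 N breaks it.
- winder (a joint): how far the key has been wound, rad: 0 run down, grows as it turns clockwise seen from above. A brake holds it against its spring wherever it is let go (1.3 N at a wing's tip can turn it back). Starts between 0.6 and 2.2; fully wound is a firm, barely springy stop, to be felt, somewhere between 4.5 and 5.5.
- start_tab (a joint): how far the start tab has been pushed, m: 0 to 0.004 at the start, 0.030 fully home at the green dot (hard end). It slides along the timer's +y direction, takes about 2 N, and stays where it is left.
- tab_top (a point): centre of the top face of the yellow start tab: 24 mm (timer x) by 10 mm (timer y, the way it slides), top at z = 64.5 mm, standing 24 mm above its block, 110 mm from the key's axis on the timer's +x side.
- salt_mill: chrome press-button salt mill, 54 mm across, 166 mm tall, loose; origin at the centre of its foot
- oil_bottle: green oil bottle, 60 mm across, 200 mm tall, loose; origin at the centre of its foot
- tortilla_dish: ceramic tortilla dish with closed lid, 222 mm across, 106 mm tall with its knob, loose; origin at the centre of its foot
- glass_bowl: empty glass bowl, 90 mm across, 45 mm tall, loose, on an 8 mm cork coaster; origin at the centre of its foot
- spatula: black nylon spatula lying flat, 280 mm long along its own x, loose; origin at its middle
- tongs: stainless steel tongs lying flat, 240 mm long along their own x, loose; origin at their middle
Not all that is in view belongs to the job. Of the things like the timer, leave any that is pink or turquoise; of the rest the larger one is meant.

How it is judged (in metres and radians):
On the way, in this order (a step that is already met when the one before it is completed fails the run):
1. the key is wound up against its stop (value of joint winder above 4.85 rad), for 0.2 s.
2. then the start tab is pushed home (value of joint start_tab above 0.026 m), for 0.2 s.
At the end, for the whole second after the job is handed in: the key still wound to within 0.15 rad of its stop (reading above 4.85) and at rest, the start tab at 26 mm or more of its 30 mm, and the loose things (mill, bottle, dish, bowl, spatula, tongs) within 30 mm of where they stood (value of joint winder above 4.85 rad and value of joint start_tab above 0.026 m and velocity of joint winder below 0.05 rad/s and distance of each of salt_mill, oil_bottle, tortilla_dish, glass_bowl, spatula, tongs from where it was at the start of the episode below 0.03 m); the robot touches nothing.
It fails at once if the key pressed with more than 40 N (contact force between anything else and key above 40 N).
It fails at once if one of the other loose things moved by more than 30 mm (distance of any of salt_mill, oil_bottle, tortilla_dish, glass_bowl, spatula, tongs from where it was at the start of the episode above 0.03 m).
It also fails if it takes over 72 s, if anything falls off the work surface, if the arm or the gripper's body presses on something with over 40 N, if the wrist force passes 120 N, or if a joint passes its speed limit or range.

### The arm

A 6-joint arm with a two-finger parallel gripper is mounted at the origin on the work surface. World frame = base frame: x ahead of the robot, y to its left, z up, the work surface at z = 0. Lengths are in m, angles in degrees, forces in N, time in s.
With the tool pointing down it reaches from about 0.375 to 0.9 m from the base axis. Payload 3.1 kg.
Tool frame: the origin (TCP) lies at the very end of the fingers, on their centre line; the grasp point (between the pads) lies 19 mm behind it; z points along the fingers, y is the line along which they close (so a half turn about z gives the same grasp; the last joint's range is limited). The gripper opens to 87 mm and grips with 3 to 60 N. Pads are 19 mm wide; open, the fingers measure 117 mm over their backs; the gripper's body (75 mm by 190 mm) begins 51 mm behind the grasp point.
Start: joints at [58.7, 30.224, 82.088, -0, 67.689, -10.227], TCP at [0.225, 0.583, 0.223] pointing down, gripper open.
Joint ranges: [-176.69, 176.69], [-43.24, 126.21], [12.49, 139.97], [-82, 262], [0, 151.66], [-163.58, 163.58]. Speed limits (degrees/s): [159.86, 159.86, 180, 180, 180, 180].

### API

Orientations are given as a 3x3 rotation matrix whose columns are the frame's x, y, z axes.
In Python, from rig import bot gives the robot as it stands.
- The arm moves only by the tool move_arm, never from a script. Its argument "increments" is a list of rows, each an object with "xyz": the shift along the tool's x, y, z in mm, a list of three; "roll": the turn about the tool's z in rad; "grip": the opening in per cent of the stroke, from 0 (shut) to 100 (fully open). A call has 1 to 5 rows; each row shifts and turns the commanded pose from where the row before left it, along the tool's axes as they then stand; what a row does not reach is not made up. A row lasts 1/12 s, in which the tool goes at most 41.7 mm and 7.16 degrees, less where a joint would pass 70% of its speed; a pose out of reach is approached as far as the arm can. A call is refused whole if a number of a shift passes 41.7 or a number of a turn 0.125, either way. A call with a gripper value outside its range is refused whole. The fingers move at their own pace and stop on an object; the grip force is fixed at half the most. Time passes only in rows, so rows that do not move let the fingers close. It gives the time, the measured TCP pose, the force, the opening and the grip force at its end, in the units of the state.
- bot.read_state(): the state, without advancing time (a new reading comes with each control period).
- bot.capture(name): name is "scene" or "top"; returns (picture, depth): 420x560x3 uint8, red, green, blue; 420x560 float32, m along the optical axis (not along the pixel's ray), 0 where there is no reading.
- bot.camera_model(name): a dict with "intrinsics" (3x3 intrinsics, pixels), "D" ([k1, k2, p1, p2, k3] as OpenCV has them; the pictures are not rectified), "rvec" (rotation vector, rad) and "tvec" (3), from world to camera coordinates, as OpenCV has them. Camera axes: x right, y down, z forward; pixel columns grow to the right and rows downward; lengths in m; the calibration is good to about 2 mm. A picture is of the moment at which its call begins. camera_model takes no time and is no camera call.
- bot.hand_in(): hands the job in; it is judged then, once.
Trained networks look in the newest picture that a camera, given by its name, has taken for a name from the list of things; names that differ only in an ending like _2 or _b are one class to them, and where a whole thing is asked for, a point or a joint stands for the part that bears it (a point fixed in the world has none). Each returns a list of dicts, best first, with "conf" (0 to 1); they miss things now and then, are a little off and sometimes report something else, mostly with a low value. They report only what shows in the picture. A call takes as long as a camera call. They do not tell look-alikes from the thing itself.
- bot.spot_in(label, camera): "at" ([x, y, z] in m, in the coordinates of the camera as it stood for that picture, good to about 4 mm: the middle of the surface that is visible of it).
- bot.trace(label, camera): "mask" (420x560 bool, what is visible of it).
The state is a dict: "time_s": time; "joint_positions": joint angles; "qvel": joint speeds; "tau": joint torques, N m; "position": TCP position; "tcp_rot": TCP orientation; "force": force on the tool from outside, world axes, zero at the start; "moment": the same for the moment, N m; "opening": opening from 0.0 (shut) to 1.0 (fully open); "grasp_force": force on a finger pad.
Only numpy, scipy, OpenCV 4.12 (cv2) and the standard library are available. Lean on these libraries where they do the work, as an engineer would, in place of code of your own. Each camera call takes 0.05 s, during which the arm holds its last target. There are 200 camera calls.

## Working session

There is one attempt and no reset: what is moved stays moved. The work goes in short steps, Python scripts to look and compute and a tool call to move; the robot and the scene stay as the last step left them, time stands still between calls to the robot, and variables do not carry over. Pictures are saved under pics/ and viewed, at most 10 in all, crops included, and the job is handed in when it is done.

Besides the shell and the picture viewer there is one more tool, called by a JSON object that holds its "api" and its "payload", one argument or row to a line. move_arm: Moves the arm, as the interface text tells. Its arguments: {"type":"object","properties":{"increments":{"type":"array"}},"required":["increments"]}

```bash
mkdir -p pics; ls
cat > h.py <<'E'
import numpy as np, cv2
from rig import bot
def cam(n):
    m=bot.camera_model(n); R=cv2.Rodrigues(np.array(m["rvec"],float))[0]
    return np.array(m["intrinsics"],float),np.array(m["D"],float),R,np.array(m["tvec"],float).ravel()
def c2w(p,n):
    K,D,R,t=cam(n); return R.T@(np.array(p)-t)
def px2w(uv,d,n):  # depth array values
    K,D,R,t=cam(n); uv=np.array(uv,float).reshape(-1,1,2)
    q=cv2.undistortPoints(uv,K,D)[:,0]; P=np.c_[q,np.ones(len(q))]*np.array(d).reshape(-1,1)
    return (P-t)@R
def px2z(uv,z,n):  # intersect height z
    K,D,R,t=cam(n); q=cv2.undistortPoints(np.array(uv,float).reshape(-1,1,2),K,D)[:,0]
    r=np.c_[q,np.ones(len(q))]@R; o=-R.T@t
    return o+r*((z-o[2])/r[:,2])[:,None]
def w2px(P,n):
    K,D,R,t=cam(n); return cv2.projectPoints(np.array(P,float).reshape(-1,1,3),R,t,K,D)[0][:,0]
def save(a,f): cv2.imwrite("pics/"+f,a[...,::-1])
E
python3 - <<'E'
from h import *
for n in("scene","top"):
    a,d=bot.capture(n); save(a,n+"0.png"); K,D,R,t=cam(n); print(n,-R.T@t)
    np.save(n+"_d.npy",d)
    for l in("timer","key","tab_top","strap_mid"):
        print(l,[(round(x["conf"],2),c2w(x["at"],n).round(3).tolist(),w2px(c2w(x["at"],n),n).round().tolist()) for x in bot.spot_in(l,n)])
E
```

```text
pics
scene [1.25153356 1.05875385 1.26163516]
timer [(0.89, [0.318, 0.155, 0.052], [[348.0, 210.0]]), (0.81, [0.414, -0.134, 0.035], [[273.0, 178.0]]), (0.79, [0.584, 0.094, 0.054], [[270.0, 232.0]]), (0.71, [0.619, -0.103, 0.034], [[227.0, 206.0]]), (0.62, [0.662, 0.051, 0.06], [[241.0, 233.0]])]
key [(0.74, [0.555, 0.093, 0.076], [[278.0, 223.0]]), (0.73, [0.289, 0.144, 0.08], [[354.0, 198.0]])]
tab_top [(0.63, [0.392, 0.123, 0.057], [[324.0, 212.0]]), (0.43, [0.66, 0.051, 0.055], [[242.0, 234.0]]), (0.2, [0.527, 0.472, 0.097], [[369.0, 295.0]])]
strap_mid [(0.98, [0.415, -0.136, 0.033], [[272.0, 178.0]]), (0.9, [0.614, -0.107, 0.032], [[228.0, 205.0]]), (0.73, [0.399, -0.369, 0.039], [[240.0, 142.0]]), (0.55, [0.321, 0.16, 0.054], [[349.0, 211.0]])]
top [0.38988487 0.02592568 1.08191621]
timer [(0.97, [0.562, 0.07, 0.053], [[248.0, 195.0]]), (0.94, [0.599, -0.117, 0.033], [[315.0, 184.0]]), (0.83, [0.302, 0.144, 0.052], [[219.0, 292.0]]), (0.72, [0.4, -0.145, 0.035], [[326.0, 255.0]]), (0.44, [0.544, 0.087, 0.086], [[241.0, 200.0]])]
key [(0.51, [0.547, 0.091, 0.081], [[239.0, 199.0]]), (0.45, [0.393, -0.144, 0.06], [[327.0, 257.0]]), (0.43, [0.588, -0.12, 0.051], [[317.0, 186.0]])]
tab_top [(0.48, [0.659, 0.052, 0.065], [[254.0, 159.0]])]
strap_mid [(0.97, [0.303, 0.139, 0.052], [[221.0, 292.0]]), (0.75, [0.562, 0.081, 0.054], [[244.0, 195.0]]), (0.63, [0.603, -0.117, 0.033], [[315.0, 182.0]]), (0.59, [0.407, -0.146, 0.039], [[327.0, 252.0]])]
```

View pics/top0.png

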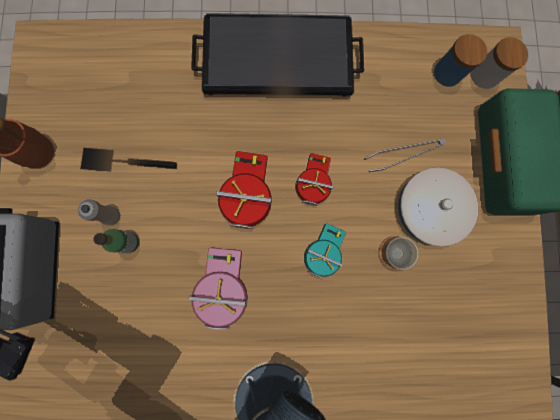

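View pics/scene0.png

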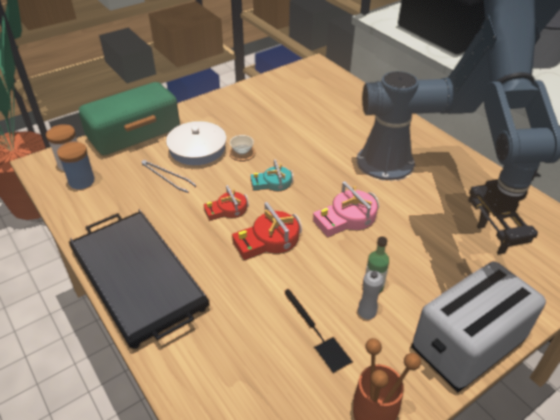

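Candidates in the top view are large red (245,198), small red (314,184), pink (219,296) and turquoise (325,255). I choose the large red one, and I'll check it in a crop.

Run:
```python
from h import *
a,d=bot.capture("top")
c=cv2.resize(a[145:235,205:285],None,fx=6.6,fy=6.6,interpolation=cv2.INTER_CUBIC); save(c,"crop1.png")
hsv=cv2.cvtColor(a,cv2.COLOR_RGB2HSV)
sub=np.zeros(a.shape[:2],bool); sub[145:235,210:280]=1
red=sub&((hsv[...,0]<6)|(hsv[...,0]>174))&(hsv[...,1]>170)&(hsv[...,2]>70)
v,u=np.nonzero(red); P=px2w(np.c_[u,v],d[v,u],"top")
Z=P[:,2]; print(len(P),np.percentile(Z,[5,25,50,75,95]).round(3))
top=P[(Z>.048)&(Z<.056)]; 
(cx,cy),r=cv2.minEnclosingCircle(top[:,:2].astype(np.float32)); print("circ",cx,cy,r)
blk=P[(Z>.036)&(Z<.044)]; print("blk",blk.mean(0),len(blk), cv2.minAreaRect(blk[:,:2].astype(np.float32)))
# strap: grey pixels at height
v,u=np.nonzero(sub&(hsv[...,1]<60)); P=px2w(np.c_[u,v],d[v,u],"top"); s=P[(P[:,2]>.085)&(P[:,2]<.1)]
print("strap",len(s),s.mean(0),cv2.minAreaRect(s[:,:2].astype(np.float32)), cv2.fitLine(s[:,:2].astype(np.float32),cv2.DIST_L2,0,.01,.01).ravel())
y=sub&(hsv[...,0]>24)&(hsv[...,0]<34)&(hsv[...,1]>150)
v,u=np.nonzero(y);P=px2w(np.c_[u,v],d[v,u],"top"); 
k=P[:,2]>.055; print("yellow",np.c_[u,v,P.round(3)][k][:60].tolist())
```

```text
2278 [0.038 0.044 0.051 0.052 0.055]
circ 0.5523754358291626 0.08005809038877487 0.07179208099842072
blk [0.64869362 0.06499193 0.04006429] 560 ((0.5912050604820251, 0.06721779704093933), (0.09154864400625229, 0.19687217473983765), 89.00408935546875)
strap 211 [0.55186657 0.07945385 0.09379846] ((0.551842212677002, 0.07935851812362671), (0.14140738546848297, 0.011786910705268383), 82.4527816772461) [0.13817528 0.99040776 0.5518666  0.07945385]
yellow [[254.0, 156.0, 0.668, 0.053, 0.067], [255.0, 156.0, 0.669, 0.05, 0.064], [253.0, 157.0, 0.666, 0.056, 0.064], [254.0, 157.0, 0.666, 0.053, 0.064], [255.0, 157.0, 0.666, 0.05, 0.065], [256.0, 157.0, 0.667, 0.048, 0.061], [253.0, 158.0, 0.663, 0.056, 0.065], [254.0, 158.0, 0.663, 0.053, 0.064], [255.0, 158.0, 0.664, 0.05, 0.064], [256.0, 158.0, 0.664, 0.048, 0.063], [253.0, 159.0, 0.661, 0.056, 0.063], [254.0, 159.0, 0.661, 0.053, 0.063], [255.0, 159.0, 0.66, 0.05, 0.067], [256.0, 159.0, 0.662, 0.048, 0.058], [253.0, 160.0, 0.658, 0.056, 0.062], [254.0, 160.0, 0.658, 0.053, 0.064], [255.0, 160.0, 0.658, 0.05, 0.065], [252.0, 161.0, 0.656, 0.059, 0.06], [253.0, 161.0, 0.655, 0.056, 0.066], [254.0, 161.0, 0.655, 0.053, 0.062], [255.0, 161.0, 0.655, 0.05, 0.065], [252.0, 162.0, 0.652, 0.059, 0.064], [253.0, 162.0, 0.652, 0.056, 0.065], [254.0, 162.0, 0.651, 0.053, 0.067], [255.0, 162.0, 0.652, 0.05, 0.066], [253.0, 163.0, 0.649, 0.056, 0.065], [254.0, 163.0, 0.649, 0.053, 0.064], [255.0, 163.0, 0.65, 0.05, 0.063], [253.0, 164.0, 0.648, 0.056, 0.06], [254.0, 164.0, 0.648, 0.053, 0.058], [238.0, 209.0, 0.52, 0.094, 0.082], [237.0, 211.0, 0.515, 0.097, 0.079]]
```

View pics/crop1.png

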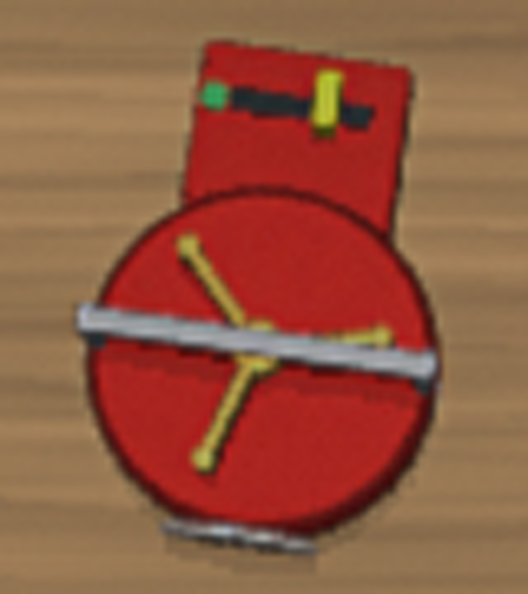

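The crop shows the large red timer. The tab is at crop (327,100), at the far end of the slot from the green dot (215,95). The wing tips are at (188,243), (380,335) and (203,460). Next I'll work out the angles.

Run:
```python
from h import *
tips=np.array([[188,243],[380,335],[203,460],[255,350]],float); f=(tips+.5)/6.6-.5+[205,145]
W=px2z(f,.082,"top"); c=np.array([.552,.0795]); yaw=np.arctan2(-.138,.990)
for w in W: 
    e=w[:2]-c; print(w.round(4),np.hypot(*e).round(4),np.degrees(np.arctan2(e[1],e[0])-yaw).round(1))
for l in("oil_bottle","salt_mill"):print(l,[(r["conf"],c2w(r["at"],"top").round(3)) for r in bot.spot_in(l,"top")])
s=bot.read_state(); print(s)
```

```text
[0.5944 0.1081 0.082 ] 0.0512 42.0
[0.5569 0.0306 0.082 ] 0.0492 -76.3
[0.5062 0.1011 0.082 ] 0.0506 162.6
[0.5507 0.0808 0.082 ] 0.0018 143.1
oil_bottle [(0.7, array([0.436, 0.392, 0.128]))]
salt_mill [(0.58, array([0.509, 0.447, 0.128]))]
{'time_s': 0.65, 'joint_positions': array([ 5.86994411e+01,  3.02210768e+01,  8.20861534e+01,  7.99529406e-04,
        6.76896422e+01, -1.02269135e+01]), 'qvel': array([-0.01501382, -0.06772637,  0.10096311,  0.04154379, -0.00378121,
        0.02185422]), 'tau': array([-2.72157689e-03, -4.39812291e+01, -1.76919866e+01,  6.32714806e-02,
        5.03962417e-02, -1.25925783e-05]), 'position': array([0.22469071, 0.58320646, 0.22258307]), 'tcp_rot': array([[-9.33117121e-01,  3.59572577e-01,  1.73282091e-05],
       [ 3.59572577e-01,  9.33117120e-01,  5.33484069e-05],
       [ 3.01337551e-06,  5.60110606e-05, -9.99999998e-01]]), 'force': array([ 0.26688369, -0.12444186, -0.13674841]), 'moment': array([0.05314652, 0.04244503, 0.00828093]), 'grasp_force': 0.0, 'opening': 0.9984239210880267}
```

{"api": "move_arm", "payload": {
  "increments": [
    {"xyz": [0, 0, -33], "roll": 0, "grip": 100},
    {"xyz": [0, 0, -33], "roll": 0, "grip": 100},
    {"xyz": [-32.5, -23.5, 0], "roll": 0, "grip": 100},
    {"xyz": [-32.5, -23.5, 0], "roll": 0, "grip": 100},
    {"xyz": [-32.5, -23.5, 0], "roll": 0, "grip": 100}
  ]
}}

```text
time_s: 1.07
position: [0.2907, 0.4818, 0.2895]
tcp_rot: [[-0.934, 0.357, 0.002], [0.357, 0.934, 0.001], [-0.001, 0.002, -1.0]]
force: [0.5, 0.6, -0.0]
opening: 0.999
grasp_force: 0.0
```

{"api": "move_arm", "payload": {
  "increments": [
    {"xyz": [-32.5, -23.5, 0], "roll": 0, "grip": 100},
    {"xyz": [-32.5, -23.5, 0], "roll": 0, "grip": 100},
    {"xyz": [-32.5, -23.5, 0], "roll": 0, "grip": 100},
    {"xyz": [-32.5, -23.5, 0], "roll": 0, "grip": 100},
    {"xyz": [-32.5, -23.5, 0], "roll": 0, "grip": 100}
  ]
}}

```text
time_s: 1.48
position: [0.4004, 0.3126, 0.2889]
tcp_rot: [[-0.933, 0.359, 0.001], [0.359, 0.933, 0.0], [-0.0, 0.001, -1.0]]
force: [-0.1, 0.6, -0.1]
opening: 1.0
grasp_force: 0.0
```

{"api": "move_arm", "payload": {
  "increments": [
    {"xyz": [-32.5, -23.5, 0], "roll": 0, "grip": 100},
    {"xyz": [-32.5, -23.5, 0], "roll": 0, "grip": 100},
    {"xyz": [-32.5, -23.5, 0], "roll": 0, "grip": 100},
    {"xyz": [-32.5, -23.5, 0], "roll": 0, "grip": 100},
    {"xyz": [-32.5, -23.5, 0], "roll": 0, "grip": 100}
  ]
}}

```text
time_s: 1.9
position: [0.5098, 0.1444, 0.2888]
tcp_rot: [[-0.933, 0.36, 0.001], [0.36, 0.933, 0.0], [-0.0, 0.0, -1.0]]
force: [1.2, 1.2, -0.7]
opening: 0.999
grasp_force: 0.0
```

{"api": "move_arm", "payload": {
  "increments": [
    {"xyz": [-32.5, -23.5, 0], "roll": 0, "grip": 100},
    {"xyz": [-32.5, -23.5, 0], "roll": 0, "grip": 100},
    {"xyz": [0, 0, 0], "roll": 0.1125, "grip": 100},
    {"xyz": [0, 0, 0], "roll": 0.1125, "grip": 100},
    {"xyz": [0, 0, 0], "roll": 0, "grip": 100}
  ]
}}

```text
time_s: 2.32
position: [0.5532, 0.0779, 0.2884]
tcp_rot: [[-0.827, 0.562, -0.0], [0.562, 0.827, 0.0], [0.0, 0.0, -1.0]]
force: [1.2, -0.3, 0.8]
opening: 0.998
grasp_force: 0.0
```

{"api": "move_arm", "payload": {
  "increments": [
    {"xyz": [1.6, 1.1, 40], "roll": 0, "grip": 100},
    {"xyz": [0, 0, 40], "roll": 0, "grip": 100},
    {"xyz": [0, 0, 40], "roll": 0, "grip": 100},
    {"xyz": [0, 0, 40], "roll": 0, "grip": 100},
    {"xyz": [0, 0, 20], "roll": 0, "grip": 100}
  ]
}}

```text
time_s: 2.73
position: [0.5491, 0.0814, 0.1046]
tcp_rot: [[-0.832, 0.555, -0.006], [0.555, 0.832, 0.0], [0.006, -0.003, -1.0]]
force: [-0.1, 0.3, 0.7]
opening: 0.998
grasp_force: 0.0
```

Run:
```python
from h import *
a,d=bot.capture("scene"); b,e=bot.capture("top"); print(bot.read_state()["position"])
c=np.hstack([cv2.resize(x,(400,400),interpolation=cv2.INTER_CUBIC) for x in (a[170:270,220:320],b[140:240,195:295])])
save(c,"crop2.png")
```

```text
[0.54871156 0.08139682 0.10494718]
```

View pics/crop2.png

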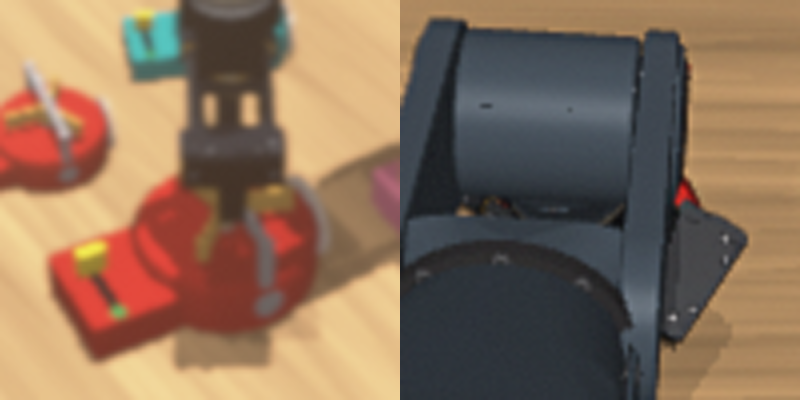

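The arm hides the top view. In the scene crop the two fingers, at (205,230) and (270,195), straddle the strap at (270,260). I'll let the arm settle before going down.

{"api": "move_arm", "payload": {
  "increments": [
    {"xyz": [0, 0, 0], "roll": 0, "grip": 100},
    {"xyz": [0, 0, 0], "roll": 0, "grip": 100},
    {"xyz": [0, 0, 0], "roll": 0, "grip": 100}
  ]
}}

```text
time_s: 3.08
position: [0.5539, 0.0809, 0.1108]
tcp_rot: [[-0.83, 0.558, 0.005], [0.558, 0.83, -0.0], [-0.004, 0.002, -1.0]]
force: [-0.3, -0.9, -0.5]
opening: 0.999
grasp_force: 0.0
```

{"api": "move_arm", "payload": {
  "increments": [
    {"xyz": [0, 0, 8], "roll": 0, "grip": 100},
    {"xyz": [0, 0, 8], "roll": 0, "grip": 100},
    {"xyz": [0, 0, 8], "roll": 0, "grip": 100},
    {"xyz": [0, 0, 8], "roll": 0, "grip": 100},
    {"xyz": [0, 0, 8], "roll": 0, "grip": 100}
  ]
}}

```text
time_s: 3.5
position: [0.5518, 0.0808, 0.0676]
tcp_rot: [[-0.829, 0.559, -0.001], [0.559, 0.829, 0.0], [0.001, -0.0, -1.0]]
force: [0.1, -0.5, 0.0]
opening: 0.999
grasp_force: 0.0
```

{"api": "move_arm", "payload": {
  "increments": [
    {"xyz": [0, 0, 5], "roll": 0, "grip": 100},
    {"xyz": [0, 0, 0], "roll": 0, "grip": 100},
    {"xyz": [0, 0, 0], "roll": 0, "grip": 100}
  ]
}}

```text
time_s: 3.75
position: [0.5518, 0.0808, 0.0629]
tcp_rot: [[-0.829, 0.559, -0.001], [0.559, 0.829, 0.0], [0.001, -0.001, -1.0]]
force: [0.4, -0.8, -0.6]
opening: 0.997
grasp_force: 0.0
```

{"api": "move_arm", "payload": {
  "increments": [
    {"xyz": [0, 0, 0], "roll": 0.02, "grip": 100},
    {"xyz": [0, 0, 0], "roll": 0.02, "grip": 100},
    {"xyz": [0, 0, 0], "roll": 0.03, "grip": 100},
    {"xyz": [0, 0, 0], "roll": 0.04, "grip": 100},
    {"xyz": [0, 0, 0], "roll": 0.06, "grip": 100}
  ]
}}

```text
time_s: 4.17
position: [0.5516, 0.0819, 0.064]
tcp_rot: [[-0.721, 0.693, -0.001], [0.693, 0.721, 0.002], [0.002, 0.001, -1.0]]
force: [-1.1, 5.1, 1.0]
opening: 0.999
grasp_force: 2.2
```

{"api": "move_arm", "payload": {
  "increments": [
    {"xyz": [0, 0, 0], "roll": 0.07, "grip": 100},
    {"xyz": [0, 0, 0], "roll": 0.07, "grip": 100},
    {"xyz": [0, 0, 0], "roll": 0.07, "grip": 100},
    {"xyz": [0, 0, 0], "roll": 0.07, "grip": 100},
    {"xyz": [0, 0, 0], "roll": 0.07, "grip": 100}
  ]
}}

```text
time_s: 4.58
position: [0.5527, 0.0821, 0.064]
tcp_rot: [[-0.438, 0.899, 0.002], [0.899, 0.438, 0.002], [0.001, 0.002, -1.0]]
force: [0.8, 4.6, -1.0]
opening: 0.996
grasp_force: 2.3
```

{"api": "move_arm", "payload": {
  "increments": [
    {"xyz": [0, 0, 0], "roll": 0.08, "grip": 100},
    {"xyz": [0, 0, 0], "roll": 0.08, "grip": 100},
    {"xyz": [0, 0, 0], "roll": 0.08, "grip": 100},
    {"xyz": [0, 0, 0], "roll": 0.08, "grip": 100},
    {"xyz": [0, 0, 0], "roll": 0.08, "grip": 100}
  ]
}}

```text
time_s: 5.0
position: [0.554, 0.0819, 0.0641]
tcp_rot: [[-0.053, 0.999, 0.004], [0.999, 0.053, 0.001], [0.001, 0.004, -1.0]]
force: [3.3, 4.5, -3.1]
opening: 1.004
grasp_force: 2.4
```

{"api": "move_arm", "payload": {
  "increments": [
    {"xyz": [0, 0, 0], "roll": 0.08, "grip": 100},
    {"xyz": [0, 0, 0], "roll": 0.08, "grip": 100},
    {"xyz": [0, 0, 0], "roll": 0.08, "grip": 100},
    {"xyz": [0, 0, 0], "roll": 0.08, "grip": 100},
    {"xyz": [0, 0, 0], "roll": 0.08, "grip": 100}
  ]
}}

```text
time_s: 5.42
position: [0.5552, 0.0815, 0.0643]
tcp_rot: [[0.34, 0.941, 0.007], [0.941, -0.34, 0.001], [0.003, 0.006, -1.0]]
force: [4.4, 2.6, -3.8]
opening: 1.0
grasp_force: 2.5
```

{"api": "move_arm", "payload": {
  "increments": [
    {"xyz": [0, 0, 0], "roll": 0.08, "grip": 100},
    {"xyz": [0, 0, 0], "roll": 0.08, "grip": 100},
    {"xyz": [0, 0, 0], "roll": 0.08, "grip": 100},
    {"xyz": [0, 0, 0], "roll": 0.08, "grip": 100},
    {"xyz": [0, 0, 0], "roll": 0.08, "grip": 100}
  ]
}}

```text
time_s: 5.83
position: [0.5564, 0.0808, 0.0646]
tcp_rot: [[0.679, 0.734, 0.009], [0.734, -0.679, -0.0], [0.006, 0.007, -1.0]]
force: [5.4, 0.4, -3.2]
opening: 1.001
grasp_force: 2.5
```

{"api": "move_arm", "payload": {
  "increments": [
    {"xyz": [-1, -1, 0], "roll": 0.08, "grip": 100},
    {"xyz": [-1, -1, 0], "roll": 0.08, "grip": 100},
    {"xyz": [-0.5, -0.5, 0], "roll": 0.08, "grip": 100},
    {"xyz": [0, 0, 0], "roll": 0.08, "grip": 100},
    {"xyz": [0, 0, 0], "roll": 0.08, "grip": 100}
  ]
}}

```text
time_s: 6.25
position: [0.5538, 0.0803, 0.0652]
tcp_rot: [[0.911, 0.412, 0.011], [0.412, -0.911, -0.001], [0.01, 0.006, -1.0]]
force: [4.8, -0.5, -0.0]
opening: 0.997
grasp_force: 2.3
```

{"api": "move_arm", "payload": {
  "increments": [
    {"xyz": [0, 0, 0], "roll": 0.06, "grip": 100},
    {"xyz": [0, 0, 0], "roll": 0, "grip": 100}
  ]
}}

```text
time_s: 6.42
position: [0.553, 0.0802, 0.0651]
tcp_rot: [[0.933, 0.359, 0.01], [0.359, -0.933, -0.001], [0.008, 0.005, -1.0]]
force: [5.1, -1.0, 1.6]
opening: 0.999
grasp_force: 2.1
```

{"api": "move_arm", "payload": {
  "increments": [
    {"xyz": [0, 0, 0], "roll": -0.03, "grip": 100},
    {"xyz": [0, 0, 0], "roll": -0.04, "grip": 100},
    {"xyz": [0, 0, -8], "roll": 0, "grip": 100},
    {"xyz": [0, 0, -17], "roll": 0, "grip": 100},
    {"xyz": [0, 0, -17], "roll": 0, "grip": 100}
  ]
}}

```text
time_s: 6.83
position: [0.5474, 0.081, 0.1059]
tcp_rot: [[0.906, 0.424, -0.003], [0.424, -0.906, 0.0], [-0.003, -0.002, -1.0]]
force: [0.5, 0.2, 0.6]
opening: 0.999
grasp_force: 0.0
```

{"api": "move_arm", "payload": {
  "increments": [
    {"xyz": [0, 0, -4], "roll": -0.06, "grip": 100},
    {"xyz": [0, 0, 0], "roll": -0.1, "grip": 100},
    {"xyz": [0, 0, 0], "roll": -0.12, "grip": 100},
    {"xyz": [0, 0, 0], "roll": -0.12, "grip": 100},
    {"xyz": [0, 0, 0], "roll": -0.12, "grip": 100}
  ]
}}

```text
time_s: 7.25
position: [0.5477, 0.081, 0.1102]
tcp_rot: [[0.57, 0.821, -0.001], [0.821, -0.57, 0.0], [-0.001, -0.001, -1.0]]
force: [-0.2, -0.5, 0.3]
opening: 0.999
grasp_force: 0.0
```

{"api": "move_arm", "payload": {
  "increments": [
    {"xyz": [0, 0, 0], "roll": -0.12, "grip": 100},
    {"xyz": [0, 0, 0], "roll": -0.12, "grip": 100},
    {"xyz": [0, 0, 0], "roll": -0.12, "grip": 100},
    {"xyz": [0, 0, 0], "roll": -0.12, "grip": 100},
    {"xyz": [0, 0, 0], "roll": -0.12, "grip": 100}
  ]
}}

```text
time_s: 7.67
position: [0.5477, 0.081, 0.1101]
tcp_rot: [[0.007, 1.0, -0.001], [1.0, -0.007, 0.0], [0.0, -0.001, -1.0]]
force: [0.3, 0.0, 0.4]
opening: 0.997
grasp_force: 0.0
```

{"api": "move_arm", "payload": {
  "increments": [
    {"xyz": [0, 0, 0], "roll": -0.12, "grip": 100},
    {"xyz": [0, 0, 0], "roll": -0.12, "grip": 100},
    {"xyz": [0, 0, 0], "roll": -0.12, "grip": 100},
    {"xyz": [0, 0, 0], "roll": -0.12, "grip": 100},
    {"xyz": [0, 0, 0], "roll": -0.12, "grip": 100}
  ]
}}

```text
time_s: 8.08
position: [0.5477, 0.081, 0.1101]
tcp_rot: [[-0.559, 0.829, -0.002], [0.829, 0.559, 0.0], [0.001, -0.001, -1.0]]
force: [-0.9, 1.0, -0.5]
opening: 1.004
grasp_force: 0.0
```

{"api": "move_arm", "payload": {
  "increments": [
    {"xyz": [0, 0, 0], "roll": -0.12, "grip": 100},
    {"xyz": [0, 0, 0], "roll": -0.12, "grip": 100},
    {"xyz": [0, 0, 0], "roll": -0.12, "grip": 100},
    {"xyz": [-2.5, 1, 0], "roll": -0.022, "grip": 100},
    {"xyz": [-2, 1, 0], "roll": 0, "grip": 100}
  ]
}}

```text
time_s: 8.5
position: [0.5531, 0.08, 0.11]
tcp_rot: [[-0.824, 0.567, -0.001], [0.567, 0.824, 0.0], [0.001, -0.0, -1.0]]
force: [0.1, -0.8, -0.4]
opening: 1.0
grasp_force: 0.0
```

{"api": "move_arm", "payload": {
  "increments": [
    {"xyz": [0, 0, 7], "roll": 0, "grip": 100},
    {"xyz": [0, 0, 7], "roll": 0, "grip": 100},
    {"xyz": [0, 0, 6], "roll": 0, "grip": 100},
    {"xyz": [0, 0, 5], "roll": 0, "grip": 100},
    {"xyz": [0, 0, 4], "roll": 0, "grip": 100}
  ]
}}

```text
time_s: 8.92
position: [0.5527, 0.0799, 0.0794]
tcp_rot: [[-0.825, 0.566, -0.002], [0.566, 0.825, 0.0], [0.002, -0.001, -1.0]]
force: [0.3, -0.0, 0.3]
opening: 0.999
grasp_force: 0.0
```

{"api": "move_arm", "payload": {
  "increments": [
    {"xyz": [0, 0, 3], "roll": 0, "grip": 100},
    {"xyz": [0, 0, 3], "roll": 0, "grip": 100},
    {"xyz": [0, 0, 0], "roll": 0, "grip": 100}
  ]
}}

```text
time_s: 9.17
position: [0.553, 0.0799, 0.0739]
tcp_rot: [[-0.825, 0.565, -0.001], [0.565, 0.825, 0.0], [0.001, -0.001, -1.0]]
force: [-0.2, 0.1, -0.9]
opening: 0.997
grasp_force: 0.0
```

{"api": "move_arm", "payload": {
  "increments": [
    {"xyz": [0, 0, 5], "roll": 0, "grip": 100},
    {"xyz": [0, 0, 5], "roll": 0, "grip": 100},
    {"xyz": [0, 0, 0], "roll": 0.03, "grip": 100},
    {"xyz": [0, 0, 0], "roll": 0.03, "grip": 100},
    {"xyz": [0, 0, 0], "roll": 0.03, "grip": 100}
  ]
}}

```text
time_s: 9.58
position: [0.5529, 0.0801, 0.0641]
tcp_rot: [[-0.77, 0.638, -0.001], [0.638, 0.77, 0.0], [0.001, -0.001, -1.0]]
force: [-1.8, 4.1, 0.3]
opening: 1.0
grasp_force: 2.1
```

{"api": "move_arm", "payload": {
  "increments": [
    {"xyz": [0, 0, 0], "roll": 0.05, "grip": 100},
    {"xyz": [0, 0, 0], "roll": 0.05, "grip": 100},
    {"xyz": [0, 0, 0], "roll": 0.05, "grip": 100},
    {"xyz": [0, 0, 0], "roll": 0.05, "grip": 100},
    {"xyz": [0, 0, 0], "roll": 0.05, "grip": 100}
  ]
}}

```text
time_s: 10.0
position: [0.5525, 0.0814, 0.0641]
tcp_rot: [[-0.587, 0.809, -0.002], [0.809, 0.587, 0.002], [0.003, -0.0, -1.0]]
force: [-0.2, 5.5, -0.3]
opening: 1.001
grasp_force: 2.5
```

{"api": "move_arm", "payload": {
  "increments": [
    {"xyz": [0, 0, 0], "roll": 0.05, "grip": 100},
    {"xyz": [0, 0, 0], "roll": 0.05, "grip": 100},
    {"xyz": [0, 0, 0], "roll": 0.04, "grip": 100},
    {"xyz": [0, 0, 0], "roll": 0.03, "grip": 100},
    {"xyz": [0, 0, 0], "roll": 0.03, "grip": 100}
  ]
}}

```text
time_s: 10.42
position: [0.553, 0.0813, 0.0641]
tcp_rot: [[-0.416, 0.909, -0.001], [0.909, 0.416, 0.002], [0.002, 0.0, -1.0]]
force: [-0.2, 4.9, -1.3]
opening: 1.0
grasp_force: 2.5
```

{"api": "move_arm", "payload": {
  "increments": [
    {"xyz": [0, 0, 0], "roll": 0.03, "grip": 100},
    {"xyz": [0, 0, 0], "roll": 0.03, "grip": 100},
    {"xyz": [0, 0, 0], "roll": 0.03, "grip": 100},
    {"xyz": [0, 0, 0], "roll": 0.03, "grip": 100},
    {"xyz": [0, 0, 0], "roll": 0.03, "grip": 100}
  ]
}}

```text
time_s: 10.83
position: [0.5534, 0.0813, 0.0642]
tcp_rot: [[-0.275, 0.961, 0.0], [0.961, 0.275, 0.002], [0.002, 0.001, -1.0]]
force: [0.3, 5.2, -1.7]
opening: 1.002
grasp_force: 2.5
```

{"api": "move_arm", "payload": {
  "increments": [
    {"xyz": [0, 0, 0], "roll": 0.03, "grip": 100},
    {"xyz": [0, 0, 0], "roll": 0.03, "grip": 100},
    {"xyz": [0, 0, 0], "roll": 0.03, "grip": 100},
    {"xyz": [0, 0, 0], "roll": 0.03, "grip": 100},
    {"xyz": [0, 0, 0], "roll": 0.03, "grip": 100}
  ]
}}

```text
time_s: 11.25
position: [0.5537, 0.0812, 0.0642]
tcp_rot: [[-0.128, 0.992, 0.001], [0.992, 0.128, 0.002], [0.002, 0.001, -1.0]]
force: [1.8, 4.4, -1.8]
opening: 1.005
grasp_force: 2.5
```

{"api": "move_arm", "payload": {
  "increments": [
    {"xyz": [0, 0, 0], "roll": 0.03, "grip": 100},
    {"xyz": [0, 0, 0], "roll": 0.03, "grip": 100},
    {"xyz": [0, 0, 0], "roll": 0.03, "grip": 100},
    {"xyz": [0, 0, 0], "roll": 0.03, "grip": 100},
    {"xyz": [0, 0, 0], "roll": 0.03, "grip": 100}
  ]
}}

```text
time_s: 11.67
position: [0.5542, 0.0811, 0.0642]
tcp_rot: [[0.021, 1.0, 0.002], [1.0, -0.021, 0.002], [0.002, 0.002, -1.0]]
force: [2.8, 4.8, -1.8]
opening: 1.001
grasp_force: 2.5
```

{"api": "move_arm", "payload": {
  "increments": [
    {"xyz": [0, 0, 0], "roll": 0.03, "grip": 100},
    {"xyz": [0, 0, 0], "roll": 0.03, "grip": 100},
    {"xyz": [0, 0, 0], "roll": 0.03, "grip": 100},
    {"xyz": [0, 0, 0], "roll": 0.03, "grip": 100},
    {"xyz": [0, 0, 0], "roll": 0.03, "grip": 100}
  ]
}}

```text
time_s: 12.08
position: [0.5546, 0.0811, 0.0642]
tcp_rot: [[0.17, 0.985, 0.003], [0.985, -0.17, 0.001], [0.002, 0.002, -1.0]]
force: [2.0, 3.5, -2.4]
opening: 1.005
grasp_force: 2.5
```

{"api": "move_arm", "payload": {
  "increments": [
    {"xyz": [0, 0, 0], "roll": 0.03, "grip": 100},
    {"xyz": [0, 0, 0], "roll": 0.03, "grip": 100},
    {"xyz": [0, 0, 0], "roll": 0.03, "grip": 100},
    {"xyz": [0, 0, 0], "roll": 0.03, "grip": 100},
    {"xyz": [0, 0, 0], "roll": 0.03, "grip": 100}
  ]
}}

```text
time_s: 12.5
position: [0.555, 0.0809, 0.0642]
tcp_rot: [[0.316, 0.949, 0.003], [0.949, -0.316, 0.001], [0.002, 0.003, -1.0]]
force: [3.1, 3.3, -2.8]
opening: 0.997
grasp_force: 2.5
```

{"api": "move_arm", "payload": {
  "increments": [
    {"xyz": [0, 0, 0], "roll": 0.03, "grip": 100},
    {"xyz": [0, 0, 0], "roll": 0.03, "grip": 100},
    {"xyz": [0, 0, 0], "roll": 0.03, "grip": 100},
    {"xyz": [0, 0, 0], "roll": 0.03, "grip": 100},
    {"xyz": [0, 0, 0], "roll": 0.03, "grip": 100}
  ]
}}

```text
time_s: 12.92
position: [0.5555, 0.0807, 0.0643]
tcp_rot: [[0.454, 0.891, 0.004], [0.891, -0.454, 0.001], [0.003, 0.003, -1.0]]
force: [3.9, 3.4, -2.5]
opening: 0.999
grasp_force: 2.6
```

{"api": "move_arm", "payload": {
  "increments": [
    {"xyz": [-0.4, -0.6, 0], "roll": 0.03, "grip": 100},
    {"xyz": [-0.4, -0.6, 0], "roll": 0.03, "grip": 100},
    {"xyz": [-0.4, -0.6, 0], "roll": 0.03, "grip": 100},
    {"xyz": [0, 0, 0], "roll": 0.03, "grip": 100},
    {"xyz": [0, 0, 0], "roll": 0.03, "grip": 100}
  ]
}}

```text
time_s: 13.33
position: [0.555, 0.0799, 0.0647]
tcp_rot: [[0.582, 0.813, 0.008], [0.813, -0.582, 0.0], [0.005, 0.006, -1.0]]
force: [5.5, 2.3, -3.7]
opening: 0.998
grasp_force: 2.7
```

{"api": "move_arm", "payload": {
  "increments": [
    {"xyz": [-0.3, -0.4, 0], "roll": 0.03, "grip": 100},
    {"xyz": [-0.3, -0.4, 0], "roll": 0.03, "grip": 100},
    {"xyz": [0, 0, 0], "roll": 0.03, "grip": 100},
    {"xyz": [0, 0, 0], "roll": 0.03, "grip": 100},
    {"xyz": [0, 0, 0], "roll": 0.03, "grip": 100}
  ]
}}

```text
time_s: 13.75
position: [0.5579, 0.0816, 0.0651]
tcp_rot: [[0.697, 0.717, 0.017], [0.717, -0.697, 0.003], [0.014, 0.01, -1.0]]
force: [14.0, 12.5, -7.5]
opening: 1.002
grasp_force: 8.7
```

{"api": "move_arm", "payload": {
  "increments": [
    {"xyz": [0, 0, 0], "roll": 0, "grip": 100},
    {"xyz": [0, 0, 0], "roll": 0, "grip": 100},
    {"xyz": [0, 0, 0], "roll": 0, "grip": 100},
    {"xyz": [0, 0, 0], "roll": 0, "grip": 100}
  ]
}}

```text
time_s: 14.08
position: [0.5579, 0.0817, 0.065]
tcp_rot: [[0.695, 0.719, 0.016], [0.719, -0.695, 0.003], [0.013, 0.01, -1.0]]
force: [13.1, 8.8, -8.3]
opening: 0.999
grasp_force: 7.3
```

{"api": "move_arm", "payload": {
  "increments": [
    {"xyz": [0, 0, 0], "roll": -0.05, "grip": 100},
    {"xyz": [0, 0, 0], "roll": -0.07, "grip": 100},
    {"xyz": [0, 0, 0], "roll": -0.08, "grip": 100},
    {"xyz": [0, 0, 0], "roll": -0.02, "grip": 100},
    {"xyz": [0, 0, 0], "roll": 0, "grip": 100}
  ]
}}

```text
time_s: 14.5
position: [0.5501, 0.0797, 0.0643]
tcp_rot: [[0.523, 0.852, -0.0], [0.852, -0.523, -0.0], [-0.0, -0.0, -1.0]]
force: [-0.3, -0.6, -0.3]
opening: 1.001
grasp_force: 0.0
```

{"api": "move_arm", "payload": {
  "increments": [
    {"xyz": [0, 0, -8], "roll": 0, "grip": 100},
    {"xyz": [0, 0, -16], "roll": 0, "grip": 100},
    {"xyz": [0, 0, -16], "roll": 0, "grip": 100},
    {"xyz": [0, 0, -16], "roll": 0, "grip": 100},
    {"xyz": [0, 0, 0], "roll": 0, "grip": 100}
  ]
}}

```text
time_s: 14.92
position: [0.5526, 0.0796, 0.1239]
tcp_rot: [[0.524, 0.852, 0.007], [0.852, -0.524, -0.0], [0.003, 0.006, -1.0]]
force: [1.1, -0.3, -0.2]
opening: 1.003
grasp_force: 0.0
```

{"api": "move_arm", "payload": {
  "increments": [
    {"xyz": [0, 0, 0], "roll": -0.1, "grip": 0},
    {"xyz": [0, 0, 0], "roll": -0.11, "grip": 0},
    {"xyz": [0, 0, 0], "roll": -0.11, "grip": 0},
    {"xyz": [0, 0, 0], "roll": -0.094, "grip": 0},
    {"xyz": [0, 0, 0], "roll": 0, "grip": 0}
  ]
}}

```text
time_s: 15.33
position: [0.5499, 0.0797, 0.1202]
tcp_rot: [[0.135, 0.991, -0.001], [0.991, -0.135, 0.0], [-0.0, -0.001, -1.0]]
force: [-0.0, -0.3, 0.5]
opening: 0.706
grasp_force: 0.0
```

{"api": "move_arm", "payload": {
  "increments": [
    {"xyz": [-6, 18, 0], "roll": 0, "grip": 0},
    {"xyz": [-8, 25, 0], "roll": 0, "grip": 0},
    {"xyz": [-8, 25, 0], "roll": 0, "grip": 0},
    {"xyz": [-8, 25, 0], "roll": 0, "grip": 0},
    {"xyz": [-6, 16, 0], "roll": 0, "grip": 0}
  ]
}}

```text
time_s: 15.75
position: [0.6559, 0.028, 0.1204]
tcp_rot: [[0.14, 0.99, 0.002], [0.99, -0.14, -0.001], [-0.0, 0.002, -1.0]]
force: [-0.1, 1.0, -0.2]
opening: 0.32
grasp_force: 0.0
```

{"api": "move_arm", "payload": {
  "increments": [
    {"xyz": [0, 0, 0], "roll": 0, "grip": 0},
    {"xyz": [0, 0, 0], "roll": 0, "grip": 0},
    {"xyz": [0, 0, 0], "roll": 0, "grip": 0}
  ]
}}

```text
time_s: 16.0
position: [0.6517, 0.0298, 0.1198]
tcp_rot: [[0.137, 0.991, -0.003], [0.991, -0.137, 0.001], [0.0, -0.003, -1.0]]
force: [-0.4, -0.2, 0.3]
opening: 0.094
grasp_force: 0.0
```

Run:
```python
from h import *
a,d=bot.capture("scene"); s=bot.read_state(); print(s["position"],s["opening"],s["tcp_rot"].round(3).tolist(),s["force"])
save(cv2.resize(a[170:270,210:310],(600,600),interpolation=cv2.INTER_CUBIC),"crop3.png")
```

```text
[0.65153961 0.03001526 0.11999179] 0.06027543464089466 [[0.136, 0.991, -0.003], [0.991, -0.136, 0.001], [0.0, -0.003, -1.0]] [ 0.29434901 -0.04275435 -0.67044868]
```

View pics/crop3.png

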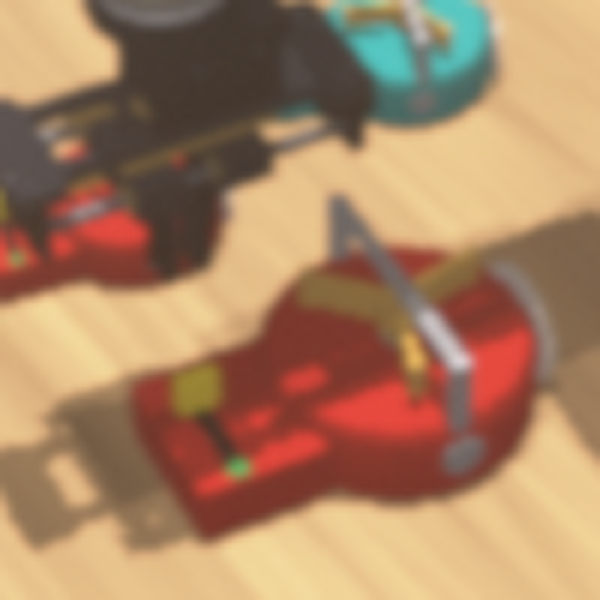

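The tab is at crop (197,388), with the green dot at (238,468) and the closed fingers behind it. I'll descend and push along tool +x.

{"api": "move_arm", "payload": {
  "increments": [
    {"xyz": [0, 3, 16], "roll": 0, "grip": 0},
    {"xyz": [0, 0, 16], "roll": 0, "grip": 0},
    {"xyz": [0, 0, 16], "roll": 0, "grip": 0},
    {"xyz": [0, 0, 14], "roll": 0, "grip": 0},
    {"xyz": [0, 0, 8], "roll": 0, "grip": 0}
  ]
}}

```text
time_s: 16.47
position: [0.6539, 0.0299, 0.0489]
tcp_rot: [[0.135, 0.991, -0.004], [0.991, -0.135, 0.001], [0.0, -0.004, -1.0]]
force: [0.1, 0.2, 0.3]
opening: 0.008
grasp_force: 0.0
```

{"api": "move_arm", "payload": {
  "increments": [
    {"xyz": [3, 0, 0], "roll": 0, "grip": 0},
    {"xyz": [3, 0, 0], "roll": 0, "grip": 0},
    {"xyz": [3, 0, 0], "roll": 0, "grip": 0},
    {"xyz": [3, 0, 0], "roll": 0, "grip": 0},
    {"xyz": [3, 0, 0], "roll": 0, "grip": 0}
  ]
}}

```text
time_s: 16.88
position: [0.6584, 0.0438, 0.0513]
tcp_rot: [[0.135, 0.991, 0.0], [0.991, -0.135, -0.001], [-0.001, 0.0, -1.0]]
force: [-1.9, -2.4, -0.1]
opening: 0.007
grasp_force: 1.1
```

{"api": "move_arm", "payload": {
  "increments": [
    {"xyz": [3, 0, 0], "roll": 0, "grip": 0},
    {"xyz": [3, 0, 0], "roll": 0, "grip": 0},
    {"xyz": [3, 0, 0], "roll": 0, "grip": 0},
    {"xyz": [3, 0, 0], "roll": 0, "grip": 0},
    {"xyz": [3, 0, 0], "roll": 0, "grip": 0}
  ]
}}

```text
time_s: 17.3
position: [0.6609, 0.0588, 0.0509]
tcp_rot: [[0.136, 0.991, 0.001], [0.991, -0.136, -0.0], [0.0, 0.001, -1.0]]
force: [-0.5, -2.2, 1.2]
opening: 0.007
grasp_force: 1.1
```

{"api": "move_arm", "payload": {
  "increments": [
    {"xyz": [2, 0, 0], "roll": 0, "grip": 0},
    {"xyz": [2, 0, 0], "roll": 0, "grip": 0},
    {"xyz": [2, 0, 0], "roll": 0, "grip": 0},
    {"xyz": [1.5, 0, 0], "roll": 0, "grip": 0},
    {"xyz": [1.5, 0, 0], "roll": 0, "grip": 0}
  ]
}}

```text
time_s: 17.72
position: [0.6615, 0.0628, 0.0508]
tcp_rot: [[0.133, 0.991, -0.001], [0.991, -0.133, -0.008], [-0.008, -0.0, -1.0]]
force: [-3.7, -17.4, 4.3]
opening: 0.009
grasp_force: 8.8
```

{"api": "move_arm", "payload": {
  "increments": [
    {"xyz": [0.5, 0, 0], "roll": 0, "grip": 0},
    {"xyz": [0, 0, 0], "roll": 0, "grip": 0},
    {"xyz": [0, 0, 0], "roll": 0, "grip": 0},
    {"xyz": [0, 0, 0], "roll": 0, "grip": 0}
  ]
}}

```text
time_s: 18.05
position: [0.6615, 0.0628, 0.0508]
tcp_rot: [[0.134, 0.991, -0.001], [0.991, -0.134, -0.008], [-0.008, -0.0, -1.0]]
force: [-2.8, -14.9, 3.1]
opening: 0.004
grasp_force: 7.6
```

{"api": "move_arm", "payload": {
  "increments": [
    {"xyz": [-6, 0, 0], "roll": 0, "grip": 0},
    {"xyz": [-10, 0, 0], "roll": 0, "grip": 0},
    {"xyz": [-5, 0, -5], "roll": 0, "grip": 0},
    {"xyz": [0, 0, -15], "roll": 0, "grip": 0},
    {"xyz": [0, 0, -25], "roll": 0, "grip": 0}
  ]
}}

```text
time_s: 18.47
position: [0.6566, 0.0473, 0.0933]
tcp_rot: [[0.136, 0.991, -0.006], [0.991, -0.136, 0.002], [0.001, -0.006, -1.0]]
force: [0.8, -0.3, 0.3]
opening: 0.005
grasp_force: 0.0
```

{"api": "move_arm", "payload": {
  "increments": [
    {"xyz": [-20, 0, -30], "roll": 0, "grip": 0},
    {"xyz": [-20, 0, -30], "roll": 0, "grip": 0},
    {"xyz": [-20, 0, -20], "roll": 0, "grip": 0},
    {"xyz": [0, 0, 0], "roll": 0, "grip": 0},
    {"xyz": [0, 0, 0], "roll": 0, "grip": 0}
  ]
}}

```text
time_s: 18.88
position: [0.6517, -0.0129, 0.1773]
tcp_rot: [[0.138, 0.99, 0.004], [0.991, -0.138, 0.0], [0.001, 0.004, -1.0]]
force: [-0.8, 0.3, -1.2]
opening: 0.005
grasp_force: 0.0
```

Run:
```python
from h import *
a,d=bot.capture("scene"); s=bot.read_state(); print(s["position"],s["force"])
save(cv2.resize(a[170:270,210:310],(600,600),interpolation=cv2.INTER_CUBIC),"crop4.png")
```

```text
[ 0.65045747 -0.01188564  0.17561742] [-0.61299644 -0.20288804  0.47393385]
```

View pics/crop4.png

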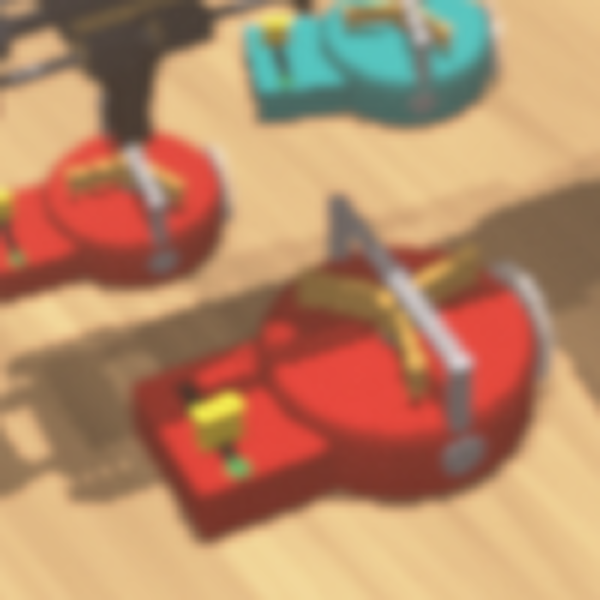

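Run:
```python
from h import *
ex=np.array([.990,-.138]); ey=np.array([.138,.990]); c=np.array([.5525,.0797])
for n in("scene","top"):
    a,d=bot.capture(n); hsv=cv2.cvtColor(a,cv2.COLOR_RGB2HSV)
    y=(hsv[...,0]>22)&(hsv[...,0]<36)&(hsv[...,1]>140)
    g=(hsv[...,0]>45)&(hsv[...,0]<75)&(hsv[...,1]>100)
    for nm,m,lo,hi in(("tab",y,.061,.068),("green",g,.03,.05)):
        v,u=np.nonzero(m); P=px2w(np.c_[u,v],d[v,u],n); e=P[:,:2]-c; X=e@ex; Y=e@ey
        k=(X>.085)&(X<.135)&(abs(Y)<.05)&(P[:,2]>lo)&(P[:,2]<hi)
        print(n,nm,k.sum(),X[k].mean().round(4) if k.any() else 0,Y[k].mean().round(4) if k.any() else 0, np.percentile(Y[k],[5,95]).round(4) if k.any() else 0)
```

```text
scene tab 18 0.1129 0.014 [0.0091 0.0187]
scene green 1 0.1076 0.031 [0.031 0.031]
top tab 0 0 0 0
top green 0 0 0 0
```

Run:
```python
from h import *
ex=np.array([.990,-.138]); ey=np.array([.138,.990]); c=np.array([.5525,.0797])
a0=cv2.imread("pics/scene0.png")[...,::-1]; d0=np.load("scene_d.npy"); a1,d1=bot.capture("scene")
def edge(a,d):
    hsv=cv2.cvtColor(np.ascontiguousarray(a),cv2.COLOR_RGB2HSV); y=(hsv[...,0]>22)&(hsv[...,0]<36)&(hsv[...,1]>140)
    v,u=np.nonzero(y); P=px2w(np.c_[u,v],d[v,u],"scene"); e=P[:,:2]-c; X=e@ex; Y=e@ey
    m=(X>.085)&(X<.135)&(abs(Y)<.05)&(P[:,2]>.035); t=m&(P[:,2]>.061)&(P[:,2]<.068)
    return m.sum(),X[m].mean(),Y[m].mean(),u[m].mean(),v[m].mean(),"top",t.sum(),X[t].mean(),Y[t].mean()
for q in((a0,d0),(a1,d1)): print(np.array(edge(*q)[:5]).round(4),np.array(edge(*q)[6:]).round(4))
print([ (r["conf"],((c2w(r["at"],"scene")[:2]-c)@ey).round(4)) for r in bot.spot_in("tab_top","scene")])
```

```text
[ 2.900000e+01  1.096000e-01 -1.100000e-02  2.422759e+02  2.334138e+02] [11.      0.1108 -0.0112]
[3.900000e+01 1.095000e-01 1.220000e-02 2.455641e+02 2.386923e+02] [2.000e+01 1.114e-01 1.460e-02]
[(0.5, np.float64(0.0211))]
```

```bash
python3 -c "
from rig import bot; print(bot.hand_in())"
```

```text
the job is handed in; nothing more can be done
None
```

I wound the large red timer's key until I felt its stop (push force rose from about 5 N to about 19 N), pushed the yellow tab to its hard end at the green dot, and handed the job in. No verdict came back.

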